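# Pass a bamboo cap through the sprung flap

## Robot

A 6-joint arm with a two-finger parallel gripper is mounted at the origin on the work surface. World frame = base frame: x ahead of the robot, y to its left, z up, the work surface at z = 0. Lengths are in m, angles in rad, forces in N, time in s.
With the tool pointing down it reaches from about 0.375 to 0.9 m from the base axis. Payload 3.1 kg.
Tool frame: the origin (TCP) lies between the finger pads; the fingertips stand 22 mm ahead of it and the grasp point (between the pads) lies 3 mm ahead of it; z points along the fingers, y is the line along which they close (so a half turn about z gives the same grasp; the last joint's range is limited). The gripper opens to 87 mm and grips with 3 to 60 N. Pads are 19 mm wide; open, the fingers measure 117 mm over their backs; the gripper's body (75 mm by 190 mm) begins 51 mm behind the grasp point.
Start: joints at [1.131, 0.527, 1.433, -0, 1.181, -0.178], TCP at [0.162, 0.604, 0.245] pointing down, gripper open.
Joint ranges: [-3.08, 3.08], [-0.75, 2.2], [0.22, 2.44], [-1.43, 4.57], [0, 2.65], [-2.85, 2.85]. Speed limits (rad/s): [2.79, 2.79, 3.14, 3.14, 3.14, 3.14].

## Interface

Orientations are given as a unit quaternion [x, y, z, w].
In Python, from rig import get_obs, camera, get_calibration, hand_in, cut_out gives the robot as it stands.
- The arm moves only by the shell command python3 -m inch 'ROWS' [OPENING] [FORCE]. ROWS is JSON, one flat list of numbers, 6 for each row, row after row: the shift along the tool's x, y, z scaled (see below), then the turn, a rotation vector about the tool's x, y, z scaled (see below). A call has 1 to 20 rows; each row is the pose to reach, as a shift and turn from the pose commanded when the call began, along the tool's axes at that moment; what a row does not reach only later rows make up. The controller multiplies each number of a shift by 0.08 m and each number of a turn by 90 degrees. A row lasts 1/12 s, in which the tool goes at most 41.7 mm and 7.16 degrees, less where a joint would pass 70% of its speed; a pose out of reach is approached as far as the arm can. A call with a number of a shift or a turn outside -1 to 1 is refused whole. A call with a gripper value outside its range is refused whole. OPENING is the finger opening in mm, from 0 to 87, set as the call begins (- or left out, the last holds). The fingers move at their own pace and stop on an object; FORCE is the grip in N (left out, the last holds). Time passes only in rows, so rows that repeat a pose let the fingers close. It gives the time, the measured TCP pose, the force, the opening and the grip force at its end, in the units of the state.
- get_obs(): the state, without advancing time (a new reading comes with each control period).
- camera(name): name is "side" or "top" or "wrist"; returns the picture (384x512x3 uint8, red, green, blue); there is no depth.
- get_calibration(name): a dict with "vertical_fov" (degrees; the focal length in pixels is half the picture's height over the tangent of half this angle, whatever the lens; pixels are square), "cx", "cy" (the principal point, pixels), "D" ([k1, k2, p1, p2, k3] as OpenCV has them; the pictures are not rectified), "T" (4x4, takes a point from camera to world coordinates). Camera axes: x right, y down, z forward; pixel columns grow to the right and rows downward; lengths in m; the calibration is good to about 2 mm. A picture is of the moment at which its call begins: read the wrist's pose just before it. get_calibration takes no time and is no camera call; for the wrist camera it gives the pose at the moment of the call.
- hand_in(): hands the job in; it is judged then, once.
Trained networks look in the newest picture that a camera, given by its name, has taken for a name from the list of things; names that differ only in an ending like _2 or _b are one class to them, and where a whole thing is asked for, a point or a joint stands for the part that bears it (a point fixed in the world has none). Each returns a list of dicts, best first, with "conf" (0 to 1); they miss things now and then, are a little off and sometimes report something else, mostly with a low value. They report only what shows in the picture. A call takes as long as a camera call.
- cut_out(camera, thing): "region" (384x512 bool, what is visible of it) and "bbox" ([left, top, right, bottom] in pixels, round what is visible of it).
The state is a dict: "time": time; "q": joint angles; "joint_velocities": joint speeds; "joint_torque": joint torques, N m; "position": TCP position; "tool_rot": TCP orientation; "ft_force": force on the tool from outside, world axes, zero at the start; "moment": the same for the moment, N m; "grip_width": finger opening in m; "grip_force": force on a finger pad.
Only numpy, scipy, OpenCV 4.12 (cv2) and the standard library are available. Lean on these libraries where they do the work, as an engineer would, in place of code of your own. Each camera call takes 0.05 s, during which the arm holds its last target. There are 200 camera calls.

## Task

Push the sprung flap of the pass-through stand open with one fingertip and keep it open while another finger pushes the bamboo cap along its lane and through the doorway, so that it drops into the blue crate; then come away so that the flap swings shut. The cap is freshly oiled: do not shove the flap open with the cap or let the flap press on it, and push the cap without picking it up or lifting it. Leave the two cups on the stand where they are.

Things in the scene. Friction and masses are not known exactly. Their poses are not given: they have to be found in the camera images.
- stand: Fixed stand. Origin at table level under the middle of its deck's far edge; x points away from the robot through the doorway, y left, z up. White deck: x -190 to 0, y -130 to 130 mm, top 75 mm above the table. On its far edge a plywood fence (x -10 to 0), 40 mm high above the deck, with a doorway, no lintel, open above, from y = -72 to 46 mm.
- doorway (a point): Middle of the lane at the deck's far edge, at deck-top height: stand x 0, y -38 mm; axes as the stand. The lane runs along x from stand x -151 mm to this edge, 55 mm wide between two rails 5 mm wide and only 12 mm high (fingers can pass above them). A cap whose centre passes this edge drops into the crate.
- crate_in (a point): Centre of the inner floor of the open blue crate beyond the deck, fixed to the stand, 5 mm above the table; axes as the stand. Inside it reaches from under the deck's edge to 163 mm beyond it, 240 mm wide; rim 60 mm above the table, lower than the deck, so fingers can travel above it at deck height.
- flap (a joint): Flap angle, rad: 0 = shut across the doorway; grows as its free edge swings away from the robot (stand +x); stop at 1.55. Upright aluminium panel on a vertical hinge line at its left end, 108 mm long, 5 mm thick, from 5 to 43 mm above the deck. Spring: 0.08 N m when shut plus 0.08 N m per rad; let go, it shuts by itself within a second.
- hinge (a point): The flap's vertical hinge line at deck-top height, at the doorway's left side: stand x 4, y 40 mm; axes as the stand.
- flap_edge (a point): Middle of the flap's free upright edge, 108 mm from the hinge line, 23.5 mm above the deck.
- cap_mid (a point): Centre (half-way up) of the bamboo cap to be passed through: plain disc 48 mm in diameter, 30 mm high, 30 to 65 g, lying flat in the lane between the rails, alone there. Similar caps already in the crate do not matter.
- cup_l: Bamboo cup, 56 mm diameter, 60 mm high, standing on the deck left of the lane; not to be disturbed. Origin: centre of its underside.
- cup_r: Bamboo cup, 48 mm diameter, 55 mm high, standing on the deck right of the lane; not to be disturbed. Origin: centre of its underside.

How it is judged:
By the outcome, as a careful person would: the job done as asked, in the order asked, and still so for the second after the job is handed in, with the robot touching nothing.
It also fails if it takes over 35 s, if anything falls off the work surface, if the arm or the gripper's body presses on something with over 40 N, if the wrist force passes 120 N, or if a joint passes its speed limit or range.

## Working session

There is one attempt and no reset: what is moved stays moved. The work goes in short steps, Python scripts to look and compute and a shell command to move; the robot and the scene stay as the last step left them, time stands still between calls to the robot, and variables do not carry over. Pictures are saved under pics/ and viewed, at most 11 in all, crops included, and the job is handed in when it is done.

```bash
ls; mkdir -p pics; python3 - <<'E'
from rig import *
import cv2,numpy as np
o=get_obs();print({k:np.round(v,3).tolist() for k,v in o.items()})
for n in["top","side"]:
    im=camera(n);cv2.imwrite(f"pics/{n}0.png",im[:,:,::-1])
    c=get_calibration(n);print(n,c["vertical_fov"],c["cx"],c["cy"],c["D"],np.round(c["T"],3).tolist())
    for t in["stand","flap","cap_mid","cup_l","cup_r","doorway","crate_in"]:
        try:
            for r in cut_out(n,t)[:2]:
                v,u=np.nonzero(r["region"]);print(n,t,round(r["conf"],2),r["bbox"],round(u.mean(),1),round(v.mean(),1),len(u))
        except Exception as e: print(t,e)
E
```

```text
pics
{'time': 0.0, 'q': [1.13, 0.528, 1.434, -0.0, 1.181, -0.179], 'joint_velocities': [0.001, 0.0, -0.0, -0.001, -0.0, -0.001], 'joint_torque': [-0.002, -44.005, -17.659, 0.063, 0.058, -0.0], 'position': [0.161, 0.603, 0.244], 'tool_rot': [0.131, 0.991, -0.001, -0.0], 'ft_force': [-0.024, -0.934, 0.729], 'moment': [0.021, 0.05, 0.001], 'grip_force': 0.0, 'grip_width': 0.087}
top 51.19512033161565 261.51760438308753 184.28397273448672 [-0.08127259  0.          0.          0.          0.        ] [[0.015, -0.997, 0.08, 0.504], [-1.0, -0.014, 0.009, 0.046], [-0.007, -0.08, -0.997, 0.836], [0.0, 0.0, 0.0, 1.0]]
top stand 0.7 [275.3, 89.2, 415.9, 275.1] 340.9 181.8 21668
top flap 0.83 [323.1, 163.7, 385.9, 171.8] 353.2 168.5 349
top cap_mid 0.55 [352.3, 205.6, 381.1, 231.4] 366.2 217.3 574
top cup_l 0.93 [280.6, 193.2, 314.5, 223.5] 297.8 209.2 813
top cup_l 0.86 [384.2, 193.8, 418.8, 224.0] 403.5 206.6 717
top cup_r 0.93 [280.6, 193.2, 314.5, 223.5] 297.8 209.2 813
top cup_r 0.86 [384.2, 193.8, 418.8, 224.0] 403.5 206.6 717
top doorway 0.83 [271.1, 85.9, 414.8, 274.8] 340.8 181.7 21732

[... 217 characters left out ...]
2, 0.565, -0.519, 0.453], [0.019, -0.664, -0.747, 0.687], [0.0, 0.0, 0.0, 1.0]]
side stand 0.75 [197.6, 98.1, 404.3, 260.5] 298.5 173.8 16044
side stand 0.66 [324.3, 145.6, 355.4, 170.1] 339.9 154.2 543
side flap 0.96 [279.6, 115.8, 315.7, 155.5] 297.7 136.7 448
side cap_mid 0.97 [328.3, 143.1, 353.1, 169.0] 339.8 154.2 512
side cup_l 0.61 [336.5, 113.5, 364.9, 146.4] 349.7 128.6 651
side cup_l 0.59 [281.3, 160.3, 312.7, 204.2] 297.0 181.6 1128
side cup_r 0.61 [336.5, 113.5, 364.9, 146.4] 349.7 128.6 651
side cup_r 0.59 [281.3, 160.3, 312.7, 204.2] 297.0 181.6 1128
side doorway 0.97 [194.0, 98.6, 403.7, 259.2] 298.5 173.8 15930
side crate_in 0.69 [192.5, 98.0, 405.2, 264.3] 298.6 173.9 15977
```

```bash
python3 - <<'E'
import cv2
a=cv2.imread("pics/top0.png")[75:290,255:435];cv2.imwrite("pics/topc.png",cv2.resize(a,None,fx=2.75,fy=2.75,interpolation=2)[:600])
a=cv2.imread("pics/side0.png")[85:275,185:415];cv2.imwrite("pics/sidec.png",cv2.resize(a,None,fx=3,fy=3,interpolation=2))
E
```

```text
(no output)
```

View pics/topc.png

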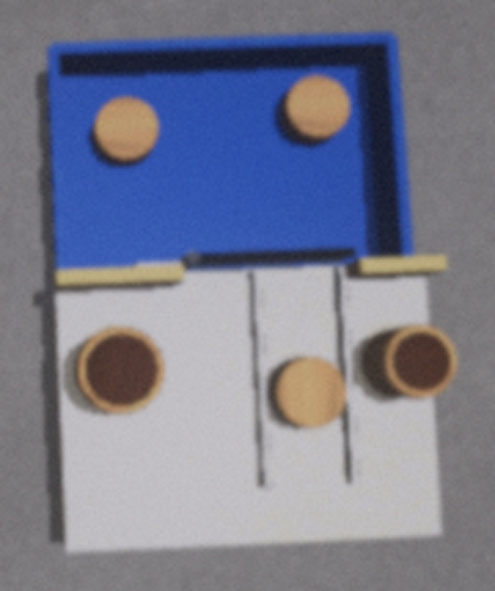

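View pics/sidec.png

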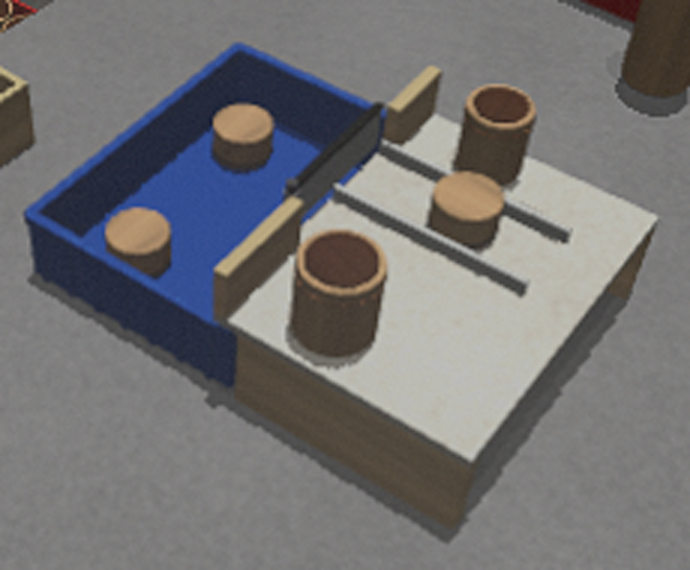

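The top crop shows the flap shut: hinge at about crop (192,258), free edge at (353,255). The cap is at (309,392), between the rails, with the cups either side. The side crop agrees, so next I fit the stand pose and the object positions.

```bash
cat > h.py <<'E'
from rig import *
import cv2,numpy as np
from scipy.optimize import least_squares
def proj(n,P):
    c=get_calibration(n);T=np.linalg.inv(c["T"]);f=192/np.tan(np.radians(c["vertical_fov"]/2))
    K=np.array([[f,0,c["cx"]],[0,f,c["cy"]],[0,0,1.]])
    return cv2.projectPoints(np.asarray(P,float).reshape(-1,3),cv2.Rodrigues(T[:3,:3])[0],T[:3,3],K,np.array(c["D"]))[0][:,0]
def s2w(s,P):
    P=np.asarray(P,float).reshape(-1,3)/1000;c,n=np.cos(s[2]),np.sin(s[2])
    return np.c_[s[0]+c*P[:,0]-n*P[:,1],s[1]+n*P[:,0]+c*P[:,1],P[:,2]]
def cyl(x,y,z0,h,d):
    a=np.linspace(0,2*np.pi,48)
    return np.vstack([np.c_[x+d/2*np.cos(a),y+d/2*np.sin(a),0*a+z] for z in(z0,z0+h)])
def bb(n,P):
    p=proj(n,P);return np.r_[p.min(0),p.max(0)]
E
python3 - <<'E'
from h import *
# stand points mm -> crop px
top=[((-190,130,75),(66,551)),((-190,-130,75),(441,534)),((-10,130,115),(57,285)),((-10,46,115),(184,279)),((-10,-72,115),(361,273)),((-10,-130,115),(446,269)),
 ((-151,-8,87),(262,488)),((-151,-68,87),(349,483)),((4,40,118),(190,258)),((4,-68,118),(354,254))]
side=[((-190,130,75),(470,460)),((-190,-130,75),(656,217)),((-10,130,115),(222,277)),((-10,46,115),(300,206)),((-10,-130,115),(440,75)),((-151,-8,87),(524,290)),((-151,-68,87),(570,235))]
pt=np.array([b for a,b in top])/2.75+[255,75];ps=np.array([b for a,b in side])/3+[185,85]
def r(s):return np.r_[proj("top",s2w(s,[a for a,b in top]))-pt,proj("side",s2w(s,[a for a,b in side]))-ps]
f=least_squares(lambda s:r(s).ravel(),[.55,-.1,0],loss="soft_l1",x_scale=[.01,.01,.01]);s=f.x
print("stand",s.round(4));print(r(s).round(1).tolist())
B={"cap":(.075,.03,.048,[352.3,205.6,381.1,231.4],[328.3,143.1,353.1,169.0]),
"cup_l":(.075,.06,.056,[280.6,193.2,314.5,223.5],[281.3,160.3,312.7,204.2]),
"cup_r":(.075,.055,.048,[384.2,193.8,418.8,224.0],[336.5,113.5,364.9,146.4])}
for k,(z,h,d,a,b) in B.items():
    g=lambda p:np.r_[bb("top",cyl(*p,z,h,d))-a,bb("side",cyl(*p,z,h,d))-b]
    q=least_squares(g,s2w(s,[(-80,0,0)])[0,:2],x_scale=[.01,.01],loss="soft_l1");p=q.x
    c,n=np.cos(s[2]),np.sin(s[2]);d=p-s[:2]
    print(k,p.round(4),"stand",(1000*np.array([c*d[0]+n*d[1],-n*d[0]+c*d[1]])).round(1),g(p).round(1))
E
```

```text
stand [ 0.5898 -0.0996  0.0487]
[[-1.9, -0.0], [-1.4, 0.5], [-1.5, -0.7], [-1.3, -0.1], [-1.1, -0.1], [-0.8, 0.3], [0.5, -0.1], [0.8, 0.4], [-0.3, -0.5], [-0.7, -1.0], [0.1, -0.1], [1.3, -0.5], [1.2, -1.0], [1.1, -1.9], [0.8, -2.2], [1.3, -3.5], [0.2, -2.2]]Traceback (most recent call last):
  File "<stdin>", line 17, in <module>
  File "<stdin>", line 14, in <lambda>
  File "h.py", line 13, in cyl
    return np.vstack([np.c_[x+d/2*np.cos(a),y+d/2*np.sin(a),0*a+z] for z in(z0,z0+h)])
                              ~~~^~~~~~~~~~
ValueError: operands could not be broadcast together with shapes (2,) (48,)
```

```bash
python3 - <<'E'
from h import *
s=np.array([.5898,-.0996,.0487])
B={"cap":(.075,.03,.048,[352.3,205.6,381.1,231.4],[328.3,143.1,353.1,169.0]),
"cup_l":(.075,.06,.056,[280.6,193.2,314.5,223.5],[281.3,160.3,312.7,204.2]),
"cup_r":(.075,.055,.048,[384.2,193.8,418.8,224.0],[336.5,113.5,364.9,146.4])}
for k,(z,h,D,a,b) in B.items():
    g=lambda p:np.r_[bb("top",cyl(*p,z,h,D))-a,bb("side",cyl(*p,z,h,D))-b]
    p=least_squares(g,s2w(s,[(-80,0,0)])[0,:2],x_scale=[.01,.01],loss="soft_l1").x
    c,n=np.cos(s[2]),np.sin(s[2]);d=p-s[:2]
    print(k,p.round(4),"stand",(1000*np.array([c*d[0]+n*d[1],-n*d[0]+c*d[1]])).round(1),g(p).round(1))
E
```

```text
cap [ 0.5026 -0.1424] stand [-89.2 -38.5] [-1.1 -0.3 -0.3  0.2 -0.1 -1.7  1.4 -0.5]
cup_l [ 0.5187 -0.0117] stand [-66.8  91.2] [-0.2 -0.8 -0.7  0.9 -0.3 -0.6  1.1 -0.5]
cup_r [ 0.522  -0.2047] stand [ -72.8 -101.7] [-0.5  0.6  0.6 -2.5  0.5 -0.4 -0.1  1.9]
```

View pics/top0.png

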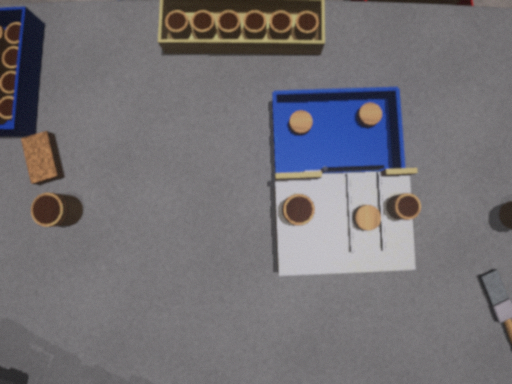

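```bash
cat > goto.py <<'E'
# usage: goto.py stand_x stand_y z phi_deg  (TCP target in stand mm, z mm) -> tool-axis units; prints units for shift & turn
import sys;from h import *
from scipy.spatial.transform import Rotation as R
s=np.array([.5898,-.0996,.0487])
x,y,z,ph=map(float,sys.argv[1:5]);o=get_obs();p=np.array(o["position"]);q=R.from_quat(o["tool_rot"])
t=s2w(s,[(x,y,z)])[0];ps=s[2]+np.radians(ph)
M=np.array([[-np.sin(ps),np.cos(ps),0],[np.cos(ps),np.sin(ps),0],[0,0,-1]]).T
d=q.inv().apply(t-p)/.08;w=(q.inv()*R.from_matrix(M)).as_rotvec()/(np.pi/2)
c,n=np.cos(s[2]),np.sin(s[2]);e=p-[s[0],s[1],0]
h=np.degrees(np.arctan2(q.as_matrix()[1,1],q.as_matrix()[0,1])-s[2])
print("target",t.round(4),"shift",d.round(3),"turn",w.round(3),"| now t",round(o["time"],2),"stand mm",(1000*np.array([c*e[0]+n*e[1],-n*e[0]+c*e[1],e[2]])).round(1),"phi",h.round(1),"F",np.round(o["ft_force"],1),"w",round(o["grip_width"],4))
E
python3 goto.py -71 -38 200 0
```

```text
target [ 0.5207 -0.141   0.2   ] shift [-6.744 -7.83   0.557] turn [-0.    -0.     0.802] | now t 0.8 stand mm [-393.3  723.3  244.6] phi 72.2 F [-0.5 -0.1 -0.5] w 0.0872
```

The full top view shows a clear path from the start (upper left) to the stand. The only tall things on the way are the two cups. Now I travel there.

```bash

python3 -m inch '[-1,-0.9,0,0,0,0,-1,-0.9,0,0,0,0,-1,-0.9,0,0,0,0]' 72
python3 -m inch '[-1,-0.9,0,0,0,0,-1,-0.9,0,0,0,0,-1,-0.9,0,0,0,0]'
python3 -m inch '[-1,-1,0,0,0,0,-1,-1,0,0,0,0,-1,-1,0,0,0,0]'
python3 -m inch '[-1,-1,0,0,0,0,-1,-1,0,0,0,0,-1,-1,0,0,0,0]'
python3 -m inch '[-1,-1,0,0,0,0,-1,-1,0,0,0,0,-1,-1,0,0,0,0]'
python3 -m inch '[-0.9,-1,0,0,0,0,-0.9,-1,0,0,0,0,-0.9,-1,0,0,0,0]'
python3 -m inch '[-0.8,-1,0,0,0,0,-0.8,-1,0,0,0,0,-0.8,-1,0,0,0,0]'
python3 goto.py -71 -38 200 0
```

```text
time: 1.05
position: [0.2211, 0.5107, 0.2443]
tool_rot: [0.13, 0.991, -0.001, 0.0]
ft_force: [-0.6, 0.1, -0.9]
grip_width: 0.0758
grip_force: 0.0
time: 1.3
position: [0.2802, 0.4203, 0.2446]
tool_rot: [0.131, 0.991, -0.001, 0.0]
ft_force: [0.0, 0.6, 0.0]
grip_width: 0.0723
grip_force: 0.0
time: 1.55
position: [0.3366, 0.3228, 0.2448]
tool_rot: [0.131, 0.991, -0.0, 0.0]
ft_force: [1.1, 0.0, 0.2]
grip_width: 0.0722
grip_force: 0.0
time: 1.8
position: [0.3936, 0.2248, 0.2449]
tool_rot: [0.131, 0.991, -0.0, 0.001]
ft_force: [0.1, -0.2, -0.7]
grip_width: 0.0716
grip_force: 0.0
time: 2.05
position: [0.4506, 0.1265, 0.245]
tool_rot: [0.131, 0.991, -0.0, 0.001]
ft_force: [0.6, 0.6, 0.0]
grip_width: 0.0718
grip_force: 0.0
time: 2.3
position: [0.5, 0.0296, 0.245]
tool_rot: [0.132, 0.991, -0.001, 0.002]
ft_force: [1.0, 1.0, 0.2]
grip_width: 0.072
grip_force: 0.0
time: 2.55
position: [0.5413, -0.0653, 0.245]
tool_rot: [0.132, 0.991, -0.001, 0.002]
ft_force: [0.6, 0.0, 0.4]
grip_width: 0.0718
grip_force: 0.0
target [ 0.5207 -0.141   0.2   ] shift [ 0.004 -0.98   0.564] turn [0.001 0.003 0.801] | now t 2.55 stand mm [-46.7  36.6 245. ] phi 72.1 F [0.6 0.  0.4] w 0.0718
```

```bash

python3 -m inch '[0,-0.98,0.3,0,0,0.1,0,-0.98,0.3,0,0,0.2,0,-0.98,0.3,0,0,0.3,0,-0.98,0.3,0,0,0.4,0,-0.98,0.3,0,0,0.5,0,-0.98,0.3,0,0,0.6,0,-0.98,0.3,0,0,0.7,0,-0.98,0.3,0,0,0.8,0,-0.98,0.3,0,0,0.8,0,-0.98,0.3,0,0,0.8,0,-0.98,0.3,0,0,0.8,0,-0.98,0.3,0,0,0.8]'
python3 goto.py -87 -38 150 0
python3 - <<'E'
from h import *
im=camera("wrist");cv2.imwrite("pics/w1.png",im[:,:,::-1])
for t in["cap_mid"]:
    for r in cut_out("wrist",t)[:2]: print(r["conf"],r["bbox"])
s=np.array([.5898,-.0996,.0487])
print("pred cap",bb("wrist",cyl(.5026,-.1424,.075,.03,.048)).round(1),"lane",proj("wrist",s2w(s,[(-151,-38,75),(0,-38,75)])).round(1).tolist(),"flap top ends",proj("wrist",s2w(s,[(4,40,118),(4,-68,118)])).round(1).tolist())
E
```

```text
time: 3.55
position: [0.5184, -0.1363, 0.2207]
tool_rot: [0.687, 0.726, 0.0, 0.0]
ft_force: [0.3, 0.4, 0.1]
grip_width: 0.0722
grip_force: 0.0
target [ 0.5048 -0.1418  0.15  ] shift [-0.059 -0.174  0.883] turn [0.    0.    0.004] | now t 3.55 stand mm [-73.1 -33.2 220.7] phi 0.4 F [0.3 0.4 0.1] w 0.0722
0.56 [217.4, 165.8, 264.5, 223.2]
pred cap [211.7 166.3 260.6 218.9] lane [[181.0, 187.3], [319.8, 188.1]] flap top ends [[342.3, 114.0], [332.1, 229.7]]
```

View pics/w1.png

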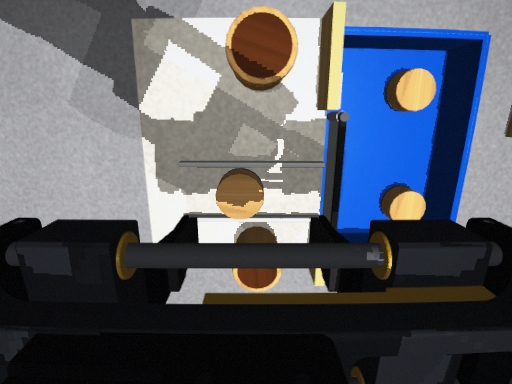

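The wrist picture puts the flap at (342,115)–(330,235) and the rail starts at column ~181, both as predicted. The cap is centred at ~(240,194), about 4 mm further along the lane than I computed. The fingers straddle it, so I descend.

```bash

python3 -m inch '[-0.06,-0.16,0.3,0,0,0.004,-0.06,-0.16,0.5,0,0,0.004,-0.06,-0.16,0.88,0,0,0.004,-0.06,-0.16,0.88,0,0,0.004,-0.06,-0.16,0.88,0,0,0.004]'
python3 goto.py -86 -38 113 0
python3 -m inch '[0,0,0.2,0,0,0,0,0,0.45,0,0,0,0,0,0.45,0,0,0,0,0,0.45,0,0,0]'
python3 goto.py -86 -38 113 0
python3 - <<'E'
from h import *
for n in ["side","top","wrist"]:
    im=camera(n)
    for r in cut_out(n,"cap_mid")[:2]: print(n,r["conf"],r["bbox"])
    print(bb(n,cyl(.5066,-.1422,.075,.03,.048)).round(1))
    if n=="side": a=im[85:275,185:415,::-1];cv2.imwrite("pics/s2.png",cv2.resize(a,None,fx=3,fy=3))
E
```

```text
time: 4.07
position: [0.5049, -0.1412, 0.1492]
tool_rot: [0.69, 0.724, -0.001, -0.002]
ft_force: [0.6, 0.1, 0.1]
grip_width: 0.072
grip_force: 0.0
target [ 0.5058 -0.1417  0.113 ] shift [-0.008  0.012  0.452] turn [-0.002 -0.001 -0.001] | now t 4.07 stand mm [-86.8 -37.5 149.2] phi -0.1 F [0.6 0.1 0.1] w 0.072
time: 4.4
position: [0.5062, -0.1418, 0.115]
tool_rot: [0.69, 0.723, 0.0, 0.0]
ft_force: [0.3, -0.9, -0.2]
grip_width: 0.072
grip_force: 0.0
target [ 0.5058 -0.1417  0.113 ] shift [ 0.001 -0.006  0.025] turn [ 0.     0.    -0.001] | now t 4.4 stand mm [-85.6 -38.  115. ] phi -0.1 F [ 0.3 -0.9 -0.2] w 0.072
side 0.89 [326.1, 144.0, 354.9, 167.9]
[326.6 140.5 352.7 167.6]
top 0.54 [351.8, 208.5, 367.8, 230.5]
[351.2 203.1 380.7 229.4]
wrist 0.82 [210.2, 192.4, 288.8, 275.4]
wrist 0.66 [77.8, 3.4, 511.9, 302.3]
[212.7 187.1 292.2 273.3]
```

View pics/s2.png

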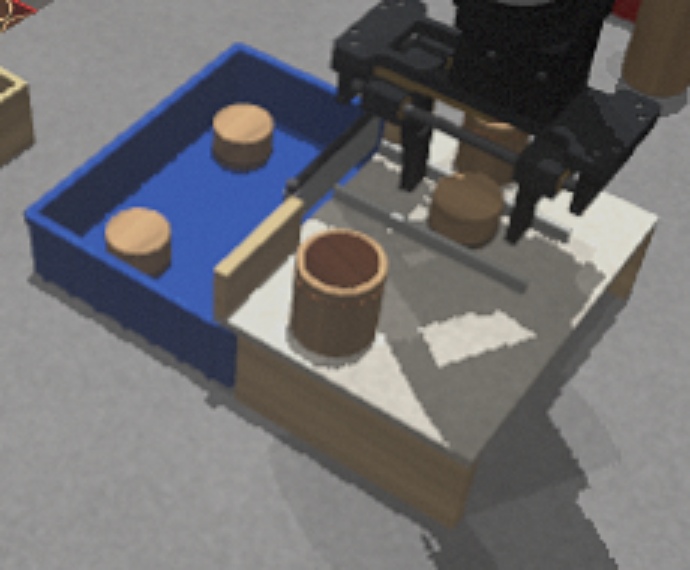

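Both fingers straddle the undisturbed cap inside the lane, clear of the flap. I open fully and approach both contacts.

```bash

python3 -m inch '[0,0,0.03,0,0,0,0,0,0.03,0,0,0,0,0,0.03,0,0,0,0,0,0.03,0,0,0,0,0,0.03,0,0,0,0,0.05,0.03,0,0,0,0,0.1,0.03,0,0,0,0,0.15,0.03,0,0,0,0,0.2,0.03,0,0,0,0,0.25,0.03,0,0,0,0,0.28,0.03,0,0,0,0,0.28,0.03,0,0,0]' 87
python3 goto.py -58 -38 112 0
python3 - <<'E'
from h import *
for n in ["side","wrist"]:
    im=camera(n)
    for t in["cap_mid","flap"]:
        for r in cut_out(n,t)[:2]: print(n,t,r["conf"],r["bbox"])
    for x in(-86,-80,-74): print(x,bb(n,cyl(*s2w([.5898,-.0996,.0487],[(x,-38,0)])[0,:2],.075,.03,.048)).round(1))
E
```

```text
time: 5.7
position: [0.5289, -0.1407, 0.1117]
tool_rot: [0.691, 0.723, 0.0, 0.0]
ft_force: [0.3, -0.2, 0.1]
grip_width: 0.0872
grip_force: 0.0
target [ 0.5337 -0.1404  0.112 ] shift [ 0.001  0.06  -0.003] turn [ 0.     0.    -0.001] | now t 5.7 stand mm [-62.8 -38.1 111.7] phi -0.1 F [ 0.3 -0.2  0.1] w 0.0872
side cap_mid 0.9 [323.3, 143.6, 350.0, 167.9]
side cap_mid 0.73 [190.5, 98.6, 405.2, 262.8]
side flap 0.62 [283.0, 127.1, 307.6, 156.3]
-86 [326.8 140.8 353.  167.9]
-80 [324.3 139.6 350.3 166.6]
-74 [321.8 138.4 347.7 165.3]
wrist cap_mid 0.85 [183.0, 191.7, 264.7, 278.7]
wrist cap_mid 0.37 [37.3, 0.0, 511.6, 303.1]
wrist flap 0.6 [349.8, 98.5, 400.6, 243.2]
-86 [174.  188.3 255.  276.2]
-80 [184.1 188.3 265.2 276.2]
-74 [194.2 188.3 275.3 276.2]
```

```bash

python3 -m inch '[0,0.03,0,0,0,0,0,0.06,0,0,0,0,0.02,0.11,0,0,0,-0.02,0.05,0.155,0,0,0,-0.04,0.07,0.2,0,0,0,-0.07,0.10,0.245,0,0,0,-0.09,0.12,0.29,0,0,0,-0.11,0.15,0.33,0,0,0,-0.14,0.18,0.375,0,0,0,-0.165,0.2,0.42,0,0,0,-0.19,0.23,0.46,0,0,0,-0.22,0.26,0.5,0,0,0,-0.245,0.26,0.5,0,0,0,-0.245]'
python3 goto.py 14 -8.5 112 30
python3 - <<'E'
from h import *
im=camera("wrist");cv2.imwrite("pics/w3.png",im[:,:,::-1])
n="wrist"
for t in["cap_mid","flap"]:
    for r in cut_out(n,t)[:2]: print(n,t,r["conf"],r["bbox"])
for x in(-45,-38,-31): print(x,bb(n,cyl(*s2w([.5898,-.0996,.0487],[(x,-38,0)])[0,:2],.075,.03,.048)).round(1))
E
```

```text
time: 7.08
position: [0.5639, -0.1236, 0.1123]
tool_rot: [0.535, 0.845, -0.007, -0.001]
ft_force: [-11.9, -19.3, 7.3]
grip_width: 0.0868
grip_force: 9.7
target [ 0.6042 -0.1074  0.112 ] shift [-0.032  0.542 -0.003] turn [-0.008  0.003 -0.083] | now t 7.08 stand mm [-27.  -22.7 112.3] phi 22.5 F [-11.9 -19.3   7.3] w 0.0868
wrist cap_mid 0.87 [182.5, 198.2, 260.3, 285.8]
-45 [176.  197.8 255.7 285.2]
-38 [187.  201.6 266.3 288.9]
-31 [197.9 205.3 276.9 292.6]
```

View pics/w3.png

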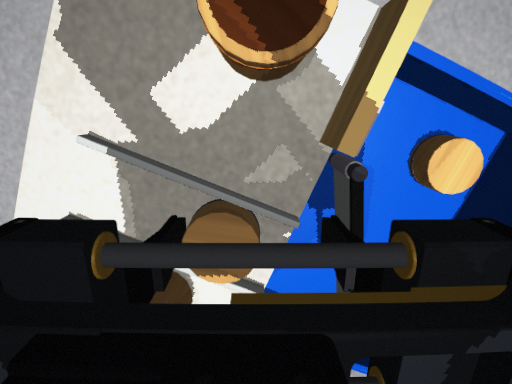

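The wrist view shows the cap in place at ~(222,242) and the flap partly open from its hinge at (355,172). The 22 N reading is far more than the spring should give, so I check it before going on.

```bash

python3 - <<'E'
from h import *
ims=[]
for n,(r0,r1,c0,c1) in {"side":(85,215,230,390),"top":(130,260,280,440)}.items():
    im=camera(n);ims.append(cv2.resize(im[r0:r1,c0:c1,::-1],None,fx=2.4*2,fy=2.4*2,interpolation=2))
    for t in["cap_mid","flap"]:
        for r in cut_out(n,t)[:1]: print(n,t,r["conf"],r["bbox"])
cv2.imwrite("pics/s4.png",cv2.resize(ims[0],(738,600)));cv2.imwrite("pics/t4.png",cv2.resize(ims[1],(738,600)))
o=get_obs();print(o["position"],o["ft_force"],o["moment"],o["grip_force"],o["grip_width"])
E
```

```text
side cap_mid 0.83 [306.0, 134.1, 333.0, 160.6]
side flap 0.55 [279.5, 133.9, 287.9, 145.2]
top flap 0.38 [322.2, 165.5, 336.5, 173.0]
[ 0.56376389 -0.12353499  0.11221337] [-11.78147221 -18.07975335   6.63743219] [-3.29877295  2.24996744  0.42361957] 9.226764428894967 0.08717485364735386
```

View pics/s4.png

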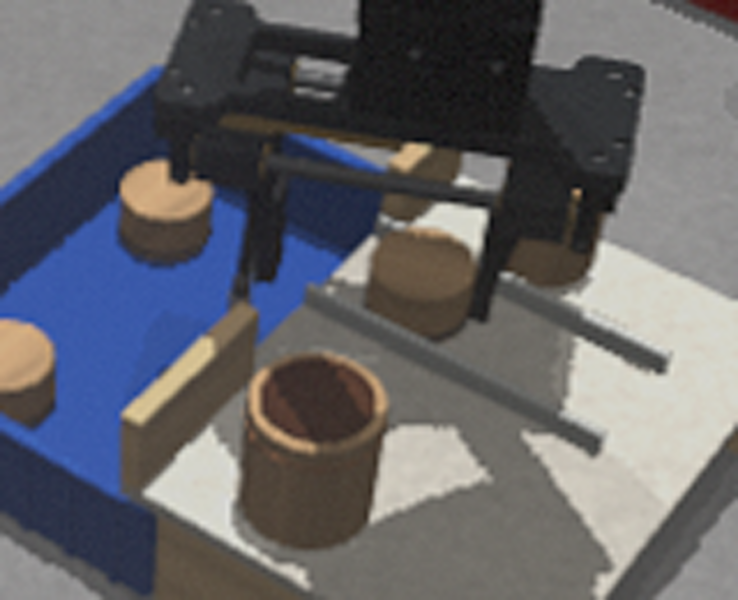

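The wrench's line of action passes through the cap-pushing finger. Its tilted pad drags the cap against the left rail, and friction holds it there. I back off slightly, shift left so the pad's corner pushes on the lane's centre line, and push again.

```bash

python3 -m inch '[0,-0.09,0,0,0,0,0.003,-0.174,0,0,0,0,0.003,-0.174,0,0,0,0,0.05,-0.155,0,0,0,0,0.096,-0.137,0,0,0,0,0.096,-0.137,0,0,0,0,0.096,-0.137,0,0,0,0]'
python3 goto.py -36 -14 112 22
python3 - <<'E'
from h import *
for n in("wrist","side"):
    im=camera(n)
    for t in["cap_mid","flap"]:
        for r in cut_out(n,t)[:1]: print(n,t,r["conf"],r["bbox"])
    for x,y in((-45,-38),(-41,-38),(-41,-34)): print(x,y,bb(n,cyl(*s2w([.5898,-.0996,.0487],[(x,y,0)])[0,:2],.075,.03,.048)).round(1))
E
```

```text
time: 8.12
position: [0.5541, -0.1147, 0.1117]
tool_rot: [0.539, 0.842, 0.0, -0.0]
ft_force: [-1.8, -1.3, 0.9]
grip_width: 0.0873
grip_force: 1.5
target [ 0.5545 -0.1153  0.112 ] shift [-0.009  0.002 -0.003] turn [-0. -0. -0.] | now t 8.12 stand mm [-36.4 -13.4 111.7] phi 22.0 F [-1.8 -1.3  0.9] w 0.0873
wrist cap_mid 0.65 [191.6, 216.8, 268.6, 303.2]
wrist flap 0.87 [325.7, 171.5, 370.6, 292.1]
-45 -38 [185.9 215.3 264.4 302.7]
-41 -38 [192.1 217.4 270.4 304.7]
-41 -34 [194.2 212.3 273.  299.8]
side cap_mid 0.73 [309.7, 135.8, 334.2, 158.0]
side flap 0.63 [280.3, 136.3, 289.2, 146.0]
-45 -38 [310.  132.6 335.2 159.2]
-41 -38 [308.4 131.9 333.5 158.3]
-41 -34 [307.4 132.9 332.5 159.4]
```

```bash

python3 -m inch '[-0.009,0.043,0,0,0,-0.007,-0.019,0.086,0,0,0,-0.015,-0.028,0.13,0,0,0,-0.022,-0.037,0.173,0,0,0,-0.029,-0.047,0.216,0,0,0,-0.037,-0.056,0.259,0,0,0,-0.044,-0.068,0.298,0,0,0,-0.05,-0.08,0.337,0,0,0,-0.056,-0.092,0.377,0,0,0,-0.062,-0.104,0.416,0,0,0,-0.067,-0.104,0.416,0,0,0,-0.067]'
python3 goto.py -2 -9.2 112 28
python3 - <<'E'
from h import *
for n in("wrist","side"):
    im=camera(n)
    if n=="wrist":cv2.imwrite("pics/w5.png",im[:,:,::-1])
    for t in["cap_mid","flap"]:
        for r in cut_out(n,t)[:1]: print(n,t,r["conf"],r["bbox"])
    for x,y in((-15,-38),(-11,-38),(-11,-34)): print(x,y,bb(n,cyl(*s2w([.5898,-.0996,.0487],[(x,y,0)])[0,:2],.075,.03,.048)).round(1))
E
```

```text
time: 9.33
position: [0.5833, -0.1137, 0.1115]
tool_rot: [0.492, 0.871, -0.006, -0.003]
ft_force: [-13.6, -15.4, 5.8]
grip_width: 0.0868
grip_force: 8.9
target [ 0.5883 -0.1089  0.112 ] shift [ 0.02   0.084 -0.008] turn [-0.009  0.     0.003] | now t 9.33 stand mm [ -7.2 -13.8 111.5] phi 28.3 F [-13.6 -15.4   5.8] w 0.0868
wrist cap_mid 0.78 [184.1, 211.3, 258.8, 297.1]
wrist flap 0.63 [302.6, 163.4, 369.9, 240.4]
-15 -38 [183.7 212.5 262.4 300. ]
-11 -38 [189.6 215.1 268.2 302.6]
-11 -34 [192.4 210.3 271.4 297.9]
side cap_mid 0.96 [296.6, 128.4, 323.4, 154.0]
side flap 0.75 [255.2, 123.4, 281.1, 155.4]
-15 -38 [298.1 126.8 322.6 153. ]
-11 -38 [296.5 126.1 320.9 152.1]
-11 -34 [295.5 127.  319.9 153.2]
```

View pics/w5.png

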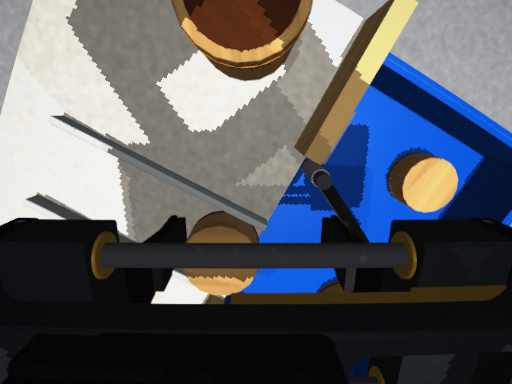

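The flap is well open: it runs from its hinge at (320,178) to the leading finger at (350,240). The cap is against the left rail and the push is still biased left. I back off a little (the flap stays open), then push further left with less tilt.

```bash

python3 -m inch '[0.002,-0.09,0,0,0,0,0.004,-0.168,0,0,0,0,0.004,-0.168,0,0,0,0,0.05,-0.14,0,0,0,0.022,0.097,-0.118,0,0,0,0.044,0.097,-0.118,0,0,0,0.044,0.097,-0.118,0,0,0,0.044]'
python3 goto.py -14 -6.8 112 24
python3 - <<'E'
from h import *
s=[.5898,-.0996,.0487]
for n in("wrist","side"):
    im=camera(n)
    for t in["cap_mid","flap"]:
        for r in cut_out(n,t)[:1]: print(n,t,r["conf"],r["bbox"])
        if t=="cap_mid" and r["conf"]>.4: b=np.array(r["bbox"])
    g=lambda p:bb(n,cyl(*s2w(s,[(*p,0)])[0,:2],.075,.03,.048))-b
    q=least_squares(g,[-15,-37],loss="soft_l1");print(q.x.round(1),g(q.x).round(1))
E
```

```text
time: 10.22
position: [0.5783, -0.1096, 0.1121]
tool_rot: [0.524, 0.852, -0.0, 0.003]
ft_force: [0.9, -6.0, -0.2]
grip_width: 0.0871
grip_force: 2.6
target [ 0.5761 -0.1071  0.112 ] shift [ 0.04  -0.009  0.002] turn [ 0.002  0.004 -0.   ] | now t 10.22 stand mm [-12.   -9.4 112.1] phi 24.0 F [ 0.9 -6.  -0.2] w 0.0871
wrist cap_mid 0.96 [189.8, 220.1, 264.2, 306.3]
wrist flap 0.81 [299.9, 165.5, 368.5, 241.4]
[-17.1 -37.2] [-1.7 -0.4  1.7  0.5]
side cap_mid 0.88 [299.5, 130.7, 320.6, 154.8]
side flap 0.7 [255.5, 122.8, 282.0, 153.8]
[-18.9 -30.4] [-1.9 -1.3  1.7  0.9]
```

```bash

python3 -m inch '[0.04,0.018,0,0,0,0,0.04,0.018,0,0,0,0,0.02,0.064,0,0,0,0,0,0.11,0,0,0,0,-0.02,0.156,0,0,0,0,-0.039,0.202,0,0,0,0,-0.058,0.248,0,0,0,0,-0.058,0.248,0,0,0,0]'
python3 goto.py 8 -6.7 112 24
python3 - <<'E'
from h import *
s=[.5898,-.0996,.0487]
for n in("wrist","side"):
    im=camera(n)
    for t in["cap_mid","flap"]:
        for r in cut_out(n,t)[:1]: print(n,t,r["conf"],r["bbox"])
        if t=="cap_mid" and r["conf"]>.4: b=np.array(r["bbox"])
    g=lambda p:bb(n,cyl(*s2w(s,[(*p,0)])[0,:2],.075,.03,.048))-b
    q=least_squares(g,[-15,-37],loss="soft_l1");print(q.x.round(1),g(q.x).round(1))
E
```

```text
time: 11.18
position: [0.5958, -0.1035, 0.1114]
tool_rot: [0.524, 0.852, -0.001, 0.0]
ft_force: [-3.3, -3.7, 0.3]
grip_width: 0.0866
grip_force: 2.1
target [ 0.5981 -0.1059  0.112 ] shift [-0.04   0.012 -0.008] turn [-0.001  0.     0.   ] | now t 11.18 stand mm [  5.8  -4.1 111.4] phi 24.0 F [-3.3 -3.7  0.3] w 0.0866
wrist cap_mid 0.68 [175.3, 226.0, 249.4, 303.5]
wrist flap 0.9 [273.2, 165.1, 385.4, 241.3]
[ -6.2 -37.9] [-1.3 -1.9  2.4  7.9]
side cap_mid 0.8 [292.7, 126.2, 313.5, 150.9]
side flap 0.96 [244.4, 121.9, 284.7, 158.7]
[ -0.5 -32.2] [-1.8 -0.7  1.6  0.6]
```

The cap is sliding freely now, with forces around 5 N. I continue over the edge.

```bash

python3 -m inch '[-0.02,0.045,0,0,0,0,-0.04,0.09,0,0,0,0,-0.06,0.135,0,0,0,0,-0.08,0.18,0,0,0,0,-0.1,0.225,0,0,0,0,-0.12,0.27,0,0,0,0,-0.132,0.297,0,0,0,0,-0.132,0.297,0,0,0,0,-0.132,0.297,0,0,0,0]'
python3 goto.py 34 -4 112 24
python3 - <<'E'
from h import *
for n in("wrist","side"):
    im=camera(n)
    if n=="side": cv2.imwrite("pics/s6.png",cv2.resize(im[75:265,185:415,::-1],None,fx=3,fy=3))
    for t in["cap_mid","flap"]:
        for r in cut_out(n,t)[:4]: print(n,t,r["conf"],r["bbox"])
E
```

```text
time: 12.23
position: [0.6227, -0.1015, 0.112]
tool_rot: [0.524, 0.851, 0.0, 0.001]
ft_force: [-0.2, -2.1, -0.1]
grip_width: 0.0871
grip_force: 1.3
target [ 0.624  -0.1019  0.112 ] shift [-0.012  0.012 -0.001] turn [ 0.001  0.001 -0.   ] | now t 12.23 stand mm [ 32.7  -3.5 112. ] phi 24.0 F [-0.2 -2.1 -0.1] w 0.0871
wrist cap_mid 0.98 [206.4, 207.6, 259.9, 244.5]
wrist flap 0.84 [229.1, 146.2, 387.7, 242.0]
side cap_mid 0.49 [284.5, 138.6, 301.7, 157.8]
side flap 0.87 [242.0, 119.7, 284.7, 155.5]
```

View pics/s6.png

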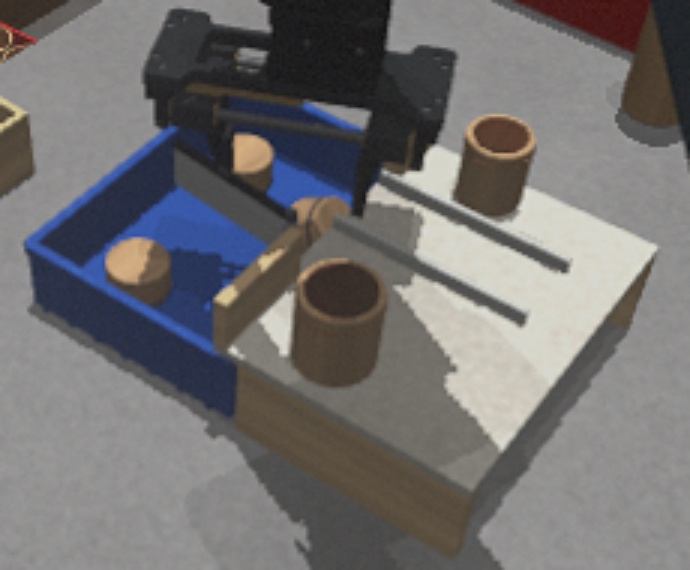

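The flap is wide open and the cap has gone over the edge; it shows tilted at ~(320,220), below the deck. I let it settle and look again before releasing the flap.

```bash

python3 -m inch '[0,0,0,0,0,0,0,0,0,0,0,0,0,0,0,0,0,0,0,0,0,0,0,0,0,0,0,0,0,0,0,0,0,0,0,0]'
python3 - <<'E'
from h import *
ims=[]
for n in("wrist","side"):
    im=camera(n)
    for t in["cap_mid"]:
        for r in cut_out(n,t)[:4]: print(n,t,r["conf"],r["bbox"])
    ims.append(im[:,:,::-1] if n=="wrist" else cv2.resize(im[100:190,230:350,::-1],(512,384)))
cv2.imwrite("pics/c7.png",cv2.resize(np.hstack(ims),(800,300)))
E
```

```text
time: 13.03
position: [0.6218, -0.1015, 0.112]
tool_rot: [0.524, 0.852, 0.0, 0.0]
ft_force: [2.8, -3.6, 0.7]
grip_width: 0.0872
grip_force: 1.4
wrist cap_mid 0.79 [204.8, 211.6, 263.0, 242.4]
side cap_mid 0.5 [283.2, 142.4, 303.1, 159.1]
```

View pics/c7.png

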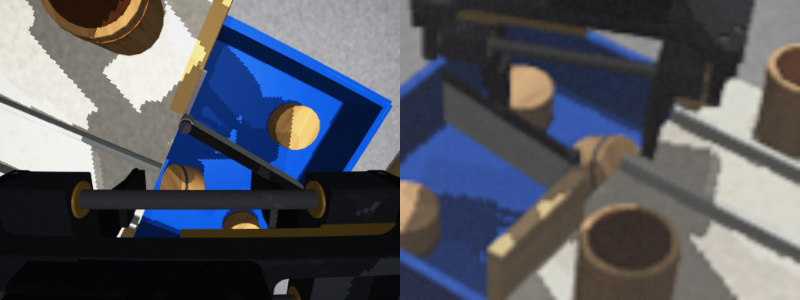

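```bash
python3 - <<'E'
from h import *
s=[.5898,-.0996,.0487]
for x,y in((24,-20),(30,-30),(26,-38)):
  for z in(.005,.055):
    print(x,y,z,*[bb(n,cyl(*s2w(s,[(x,y,0)])[0,:2],z,.03,.048)).round(0) for n in("wrist","side")])
E
```

```text
24 -20 0.005 [208. 181. 265. 242.] [277. 148. 299. 173.]
24 -20 0.055 [197. 196. 268. 274.] [278. 131. 301. 157.]
30 -30 0.005 [211. 193. 266. 254.] [277. 145. 299. 169.]
30 -30 0.055 [200. 211. 270. 289.] [278. 128. 301. 153.]
26 -38 0.005 [203. 198. 258. 260.] [281. 144. 303. 168.]
26 -38 0.055 [190. 218. 260. 295.] [282. 126. 305. 152.]
```

The position fit puts the cap on the crate floor at about stand (27,-40), well below the flap. I rise straight up to release the flap, then withdraw.

```bash

python3 -m inch '[0,0,-0.2,0,0,0,0,0,-0.5,0,0,0,0,0,-0.8,0,0,0,0,0,-1,0,0,0,0,0,-1,0,0,0,0,0,-1,0,0,0]'
python3 -m inch '[0,0,-0.5,0,0,0,0,-0.4,-0.9,0,0,0,0,-0.8,-0.9,0,0,0,0,-1,-0.9,0,0,0,0,-1,-0.9,0,0,0]'
python3 -m inch '[0,-0.5,0,0,0,0,0,-1,0,0,0,0,0,-1,0,0,0,0,0,-1,0,0,0,0,0,-1,0,0,0,0,0,-1,0,0,0,0]'
python3 -m inch '[0.5,-0.3,0,0,0,0,1,-0.6,0,0,0,0,1,-0.6,0,0,0,0,1,-0.6,0,0,0,0,1,-0.6,0,0,0,0]'
python3 -m inch '[0.5,0,0,0,0,0,1,0,0,0,0,0,1,0,0,0,0,0,1,0,0,0,0,0,1,0,0,0,0,0]'
python3 - <<'E'
from h import *
im=camera("top");cv2.imwrite("pics/t8.png",cv2.resize(im[70:290,190:440,::-1],None,fx=2.6,fy=2.6))
for t in["cap_mid","flap","cup_l"]:
    for r in cut_out("top",t)[:4]: print(t,r["conf"],r["bbox"])
im=camera("side")
for t in["cap_mid","flap","cup_l"]:
    for r in cut_out("side",t)[:4]: print(t,r["conf"],r["bbox"])
o=get_obs();print(o["position"],o["ft_force"])
E
```

```text
time: 13.73
position: [0.6206, -0.1004, 0.1919]
tool_rot: [0.524, 0.852, 0.0, -0.001]
ft_force: [0.8, -0.2, -0.3]
grip_width: 0.0869
grip_force: 0.0
time: 14.15
position: [0.5457, -0.1373, 0.2623]
tool_rot: [0.525, 0.851, -0.001, -0.004]
ft_force: [0.3, 0.4, -0.0]
grip_width: 0.0867
grip_force: 0.0
time: 14.65
position: [0.4797, -0.173, 0.2632]
tool_rot: [0.524, 0.852, 0.0, -0.0]
ft_force: [0.5, -0.2, 0.1]
grip_width: 0.0869
grip_force: 0.0
time: 15.07
position: [0.4009, -0.1234, 0.2641]
tool_rot: [0.524, 0.852, 0.0, 0.001]
ft_force: [0.5, 0.1, 0.4]
grip_width: 0.0873
grip_force: 0.0
time: 15.48
position: [0.3662, -0.0531, 0.2643]
tool_rot: [0.524, 0.852, 0.0, 0.002]
ft_force: [0.8, -0.2, -0.3]
grip_width: 0.0869
grip_force: 0.0
cap_mid 0.68 [346.9, 149.7, 369.1, 176.1]
cap_mid 0.2 [281.7, 192.0, 317.2, 225.0]
flap 0.59 [322.9, 164.5, 385.8, 174.9]
cup_l 0.7 [384.0, 192.9, 416.9, 220.9]
cap_mid 0.43 [284.8, 143.4, 300.0, 161.0]
flap 0.96 [283.1, 116.1, 313.4, 153.9]
cup_l 0.74 [282.4, 161.7, 313.4, 205.3]
cup_l 0.6 [336.6, 111.9, 363.1, 146.3]
[ 0.36396795 -0.05266678  0.26369721] [-0.08084265 -0.44092099 -0.26832343]
```

View pics/t8.png

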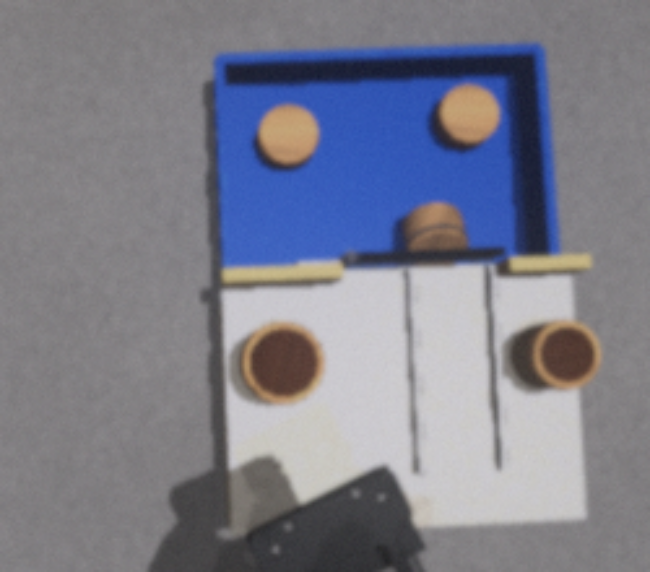

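The flap is shut (hinge end at ~(350,257), free edge at ~(503,254)). The cap is in the crate at ~(435,225), the lane is empty, and the cups at (283,362) and (566,354) are where they were.

```bash
python3 -c "
from rig import *
print(hand_in())"
```

```text
the job is handed in; nothing more can be done
None
```

The job is handed in at about 15.6 s: the cap was pushed through the open doorway into the crate, the flap is shut again and both cups are where they were; on the way the cap jammed twice against the left rail (forces up to about 24 N), and I backed off and re-pushed each time.

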